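# Gauge a wing leading edge with radius leaves

### The job

Find out which radius leaf fits the rounded nose of the blank clamped in the vise: hold a leaf, press its notch lightly (a few newtons) onto the nose, square across it, and feel whether it rocks (too large) or straddles high off the crown (too small). Leave the leaf that fits sitting fully home, upright and by itself on the nose near the middle of the blank, and the other two leaves standing upright on the green mat. Press gently so as not to dent the soft wood, and do not disturb the other things.

Things in the scene. Friction and masses are not known exactly. Their poses are not given: they have to be found in the camera images.
- vise: low wooden two-screw bench vise (moxon), fixed: two chops 300 mm long (along y), 45 mm high, 44 mm apart, handwheels in front (-x). It holds the blank to be gauged, whose nose line runs level along y, midway between the chops. Origin: on the table, under the middle of the held blank
- blank_a: pale wooden leading-edge blank, fixed, 130 mm long (y), 44 mm thick (x), origin at the centre of its underside. Top: a round nose between tangent flanks 30 deg off vertical, like the leaves'. Sawn rough: its height (crown of the nose over the underside) is 68 to 82 mm, not told. Nose radius 10, 14 or 18 mm, one each, not told which. One stands in the vise, two end to end behind it
- blank_b: pale wooden leading-edge blank, fixed, 130 mm long (y), 44 mm thick (x), origin at the centre of its underside. Top: a round nose between tangent flanks 30 deg off vertical, like the leaves'. Sawn rough: its height (crown of the nose over the underside) is 68 to 82 mm, not told. Nose radius 10, 14 or 18 mm, one each, not told which. One stands in the vise, two end to end behind it
- blank_c: pale wooden leading-edge blank, fixed, 130 mm long (y), 44 mm thick (x), origin at the centre of its underside. Top: a round nose between tangent flanks 30 deg off vertical, like the leaves'. Sawn rough: its height (crown of the nose over the underside) is 68 to 82 mm, not told. Nose radius 10, 14 or 18 mm, one each, not told which. One stands in the vise, two end to end behind it
- leaf_small: radius leaf, upright ply template 20 mm thick (its y), 64 mm wide (x), 92 mm tall (z), 120 g more or less, red-painted core between pale cheeks. Origin: centre of the underside (two flat feet, each 20 to 32 mm off the middle along x). Above z = 40 mm a tongue 20 mm wide (x), 20 mm thick, with a convex top of radius 10 mm too; grip it across the thickness about 66 mm above the feet
- leaf_small_crown (a point): crown (top middle) of the concave notch of leaf_small, 16 mm above its feet, mid thickness. The notch runs through along y: arc of radius 10 mm over 60 deg either side of the crown, then straight tangent flanks to the feet, so its mouth widens. On a nose 4 mm smaller in radius the leaf has some 2 mm sideways play and rocks; on one 4 mm larger its flanks jam and its crown stays 4 mm high
- leaf_middle: radius leaf, upright ply template 20 mm thick (its y), 64 mm wide (x), 92 mm tall (z), 120 g more or less, yellow-painted core between pale cheeks. Origin: centre of the underside (two flat feet, each 20 to 32 mm off the middle along x). Above z = 40 mm a tongue 28 mm wide (x), 20 mm thick, with a convex top of radius 14 mm too; grip it across the thickness about 66 mm above the feet
- leaf_middle_crown (a point): crown (top middle) of the concave notch of leaf_middle, 16 mm above its feet, mid thickness. The notch runs through along y: arc of radius 14 mm over 60 deg either side of the crown, then straight tangent flanks to the feet, so its mouth widens. On a nose 4 mm smaller in radius the leaf has some 2 mm sideways play and rocks; on one 4 mm larger its flanks jam and its crown stays 4 mm high
- leaf_large: radius leaf, upright ply template 20 mm thick (its y), 64 mm wide (x), 92 mm tall (z), 120 g more or less, blue-painted core between pale cheeks. Origin: centre of the underside (two flat feet, each 20 to 32 mm off the middle along x). Above z = 40 mm a tongue 36 mm wide (x), 20 mm thick, with a convex top of radius 18 mm too; grip it across the thickness about 66 mm above the feet
- leaf_large_crown (a point): crown (top middle) of the concave notch of leaf_large, 16 mm above its feet, mid thickness. The notch runs through along y: arc of radius 18 mm over 60 deg either side of the crown, then straight tangent flanks to the feet, so its mouth widens. On a nose 4 mm smaller in radius the leaf has some 2 mm sideways play and rocks; on one 4 mm larger its flanks jam and its crown stays 4 mm high
- mat: green cutting mat, fixed, 260 x 360 mm, 3 mm thick, on which the three leaves stand at the start; origin under its centre, long side along y
- glue: bystander: white glue bottle, 42 mm across, 120 mm tall
- screwdriver: bystander: screwdriver with an orange handle, 190 mm, lying
- rib: bystander: laser-cut ply rib frame 150 x 80 x 4 mm, lying flat
- red_bin: bystander: open red bin 90 x 110 x 60 mm
- varnish: bystander: amber jar, yellow lid, 56 mm across, 75 mm tall
- bush: bystander: brass flanged bush, 36 mm across, 26 mm tall
- offcut: bystander: ply offcut 90 x 45 x 9 mm

How it is judged (in metres and radians):
On the way:
1. a leaf held in the fingers is pressed down on the nose of the blank in the vise with more than 2 N for 0.3 s (((x of leaf_small_crown in the frame of vise between -0.008 and 0.008 m and y of leaf_small_crown in the frame of vise between -0.05 and 0.05 m and (contact force between leaf_small and blank_a above 2 N or contact force between leaf_small and blank_b above 2 N or contact force between leaf_small and blank_c above 2 N) and contact force between the fingers and leaf_small above 1 N) or (x of leaf_middle_crown in the frame of vise between -0.008 and 0.008 m and y of leaf_middle_crown in the frame of vise between -0.05 and 0.05 m and (contact force between leaf_middle and blank_a above 2 N or contact force between leaf_middle and blank_b above 2 N or contact force between leaf_middle and blank_c above 2 N) and contact force between the fingers and leaf_middle above 1 N) or (x of leaf_large_crown in the frame of vise between -0.008 and 0.008 m and y of leaf_large_crown in the frame of vise between -0.05 and 0.05 m and (contact force between leaf_large and blank_a above 2 N or contact force between leaf_large and blank_b above 2 N or contact force between leaf_large and blank_c above 2 N) and contact force between the fingers and leaf_large above 1 N))), for 0.3 s.
At the end, for the whole second after the job is handed in: One leaf alone on the clamped blank's nose: notch crown within 2 mm in height and 3 mm sideways of the nose's top line, within 50 mm of its middle, leaning under 0.05 rad (larger leaves lean, smaller stand 4 mm or more high); the other two upright on the mat; all at rest (((x of leaf_small_crown in the frame of vise between -0.003 and 0.003 m and y of leaf_small_crown in the frame of vise between -0.05 and 0.05 m and angle between leaf_small's own z axis and vertical below 0.05 rad and ((contact force between leaf_small and blank_a above 0.1 N and z of leaf_small_crown in the frame of blank_a between 0.069 and 0.073 m) or (contact force between leaf_small and blank_b above 0.1 N and z of leaf_small_crown in the frame of blank_b between 0.078 and 0.082 m) or (contact force between leaf_small and blank_c above 0.1 N and z of leaf_small_crown in the frame of blank_c between 0.077 and 0.081 m)) and linear speed of each of leaf_small, leaf_middle, leaf_large below 0.01 m/s and angular speed of each of leaf_small, leaf_middle, leaf_large below 0.1 rad/s and height (world z) of each of leaf_middle, leaf_large below 0.01 m and angle between each of leaf_middle, leaf_large's own z axis and vertical below 0.1 rad and contact force between each of leaf_middle, leaf_large and mat above 0.05 N) or (x of leaf_middle_crown in the frame of vise between -0.003 and 0.003 m and y of leaf_middle_crown in the frame of vise between -0.05 and 0.05 m and angle between leaf_middle's own z axis and vertical below 0.05 rad and ((contact force between leaf_middle and blank_a above 0.1 N and z of leaf_middle_crown in the frame of blank_a between 0.069 and 0.073 m) or (contact force between leaf_middle and blank_b above 0.1 N and z of leaf_middle_crown in the frame of blank_b between 0.078 and 0.082 m) or (contact force between leaf_middle and blank_c above 0.1 N and z of leaf_middle_crown in the frame of blank_c between 0.077 and 0.081 m)) and linear speed of each of leaf_middle, leaf_small, leaf_large below 0.01 m/s and angular speed of each of leaf_middle, leaf_small, leaf_large below 0.1 rad/s and height (world z) of each of leaf_small, leaf_large below 0.01 m and angle between each of leaf_small, leaf_large's own z axis and vertical below 0.1 rad and contact force between each of leaf_small, leaf_large and mat above 0.05 N) or (x of leaf_large_crown in the frame of vise between -0.003 and 0.003 m and y of leaf_large_crown in the frame of vise between -0.05 and 0.05 m and angle between leaf_large's own z axis and vertical below 0.05 rad and ((contact force between leaf_large and blank_a above 0.1 N and z of leaf_large_crown in the frame of blank_a between 0.069 and 0.073 m) or (contact force between leaf_large and blank_b above 0.1 N and z of leaf_large_crown in the frame of blank_b between 0.078 and 0.082 m) or (contact force between leaf_large and blank_c above 0.1 N and z of leaf_large_crown in the frame of blank_c between 0.077 and 0.081 m)) and linear speed of each of leaf_large, leaf_small, leaf_middle below 0.01 m/s and angular speed of each of leaf_large, leaf_small, leaf_middle below 0.1 rad/s and height (world z) of each of leaf_small, leaf_middle below 0.01 m and angle between each of leaf_small, leaf_middle's own z axis and vertical below 0.1 rad and contact force between each of leaf_small, leaf_middle and mat above 0.05 N))); the robot touches nothing.
It fails at once if a leaf and a blank are forced together with more than 30 N of contact force in all (crown and both wedging flanks added up: some 8 to 10 N of push) ((contact force between leaf_small and blank_a above 30 N or contact force between leaf_small and blank_b above 30 N or contact force between leaf_small and blank_c above 30 N) or (contact force between leaf_middle and blank_a above 30 N or contact force between leaf_middle and blank_b above 30 N or contact force between leaf_middle and blank_c above 30 N) or (contact force between leaf_large and blank_a above 30 N or contact force between leaf_large and blank_b above 30 N or contact force between leaf_large and blank_c above 30 N)).
It fails at once if a leaf is knocked over (leans more than 35 degrees) (angle between any of leaf_small, leaf_middle, leaf_large's own z axis and vertical above 0.6 rad).
It fails at once if a bystander is shifted by more than 20 mm (distance of any of glue, screwdriver, rib, red_bin, varnish, bush, offcut from where it was at the start of the episode above 0.02 m).
It also fails if it takes over 72 s, if anything falls off the work surface, if the arm or the gripper's body presses on something with over 40 N, if the wrist force passes 120 N, or if a joint passes its speed limit or range.

### The arm

A 6-joint arm with a two-finger parallel gripper is mounted at the origin on the work surface. World frame = base frame: x ahead of the robot, y to its left, z up, the work surface at z = 0. Lengths are in mm, angles in rad, forces in N, time in s.
With the tool pointing down it reaches from about 275 to 750 mm from the base axis. Payload 10.2 kg.
Tool frame: the origin (TCP) lies at the centre of the arm's flange, where the gripper is bolted on; the fingertips stand 173 mm ahead of it and the grasp point (between the pads) lies 155 mm ahead of it; z points along the fingers, y is the line along which they close (so a half turn about z gives the same grasp; the last joint's range is limited). The gripper opens to 85 mm and grips with 20 to 120 N. Pads are 22 mm wide; open, the fingers measure 114 mm over their backs; the gripper's body (76 mm by 85 mm) begins 54 mm behind the grasp point. The pads swing forward as they close: fully open they stand 13 mm farther back than shut.
Start: joints at [0.92, 0.313, 1.498, -0, 1.331, -0.223], TCP at [217.821, 477.689, 404.694] pointing down, gripper open.
Joint ranges: [-2.94, 2.94], [-0.97, 2.17], [0.19, 2.56], [-1.23, 4.37], [0.02, 3.11], [-2.88, 2.88]. Speed limits (rad/s): [2.39, 2.39, 3.01, 3.14, 3.14, 3.14].

### API

Orientations are given as a unit quaternion [w, x, y, z].
In Python, from rig import ctrl gives the robot as it stands.
- The arm moves only by the shell command python3 steer.py 'ROWS' [OPENING] [FORCE]. ROWS is a JSON list of rows, 1 to 8 of them, each of 6 numbers: dx, dy, dz in mm, then a rotation vector rx, ry, rz in rad; each row is the pose to reach, as a shift and turn from the pose commanded when the command began, along the tool's axes at that moment; what a row does not reach only later rows make up. A row lasts 1/10 s, in which the tool goes at most 50 mm and 0.15 rad, less where a joint would pass 70% of its speed; a pose out of reach is approached as far as the arm can. OPENING is the opening from 0.0 (shut) to 1.0 (fully open), set as the command begins (- or left out keeps the last). The fingers move at their own pace and stop on an object; FORCE is the grip in N (left out, the last holds). Time passes only in rows, so rows that do not move let the fingers close. It prints the time, the measured TCP pose, the force, the opening and the grip force at its end.
- ctrl.sense(): the state, without advancing time (a new reading comes with each control period).
- ctrl.capture(name): name is "scene" or "top" or "wrist"; returns the picture (420x560x3 uint8, red, green, blue); there is no depth.
- ctrl.calibration(name): a dict with "fx", "fy", "cx", "cy" (pixels), "position" and "attitude" of the camera in the world. Camera axes: x right, y down, z forward; pixel columns grow to the right and rows downward; lengths in mm; the calibration is good to about 2 mm. The wrist camera is an equidistant fisheye: a pixel r from the principal point sees the ray r / f radians off the axis. A picture is of the moment at which its call begins: read the wrist's pose just before it. calibration takes no time and is no camera call; for the wrist camera it gives the pose at the moment of the call.
- ctrl.finish_job(): hands the job in; it is judged then, once.
The state is a dict: "time_s": time; "joints": joint angles; "dq": joint speeds; "tau": joint torques, N m; "eef_pos": TCP position; "ee_rot": TCP orientation; "force": force on the tool from outside, world axes, zero at the start; "wrist_torque": the same for the moment, N m; "grip_width": opening from 0.0 (shut) to 1.0 (fully open); "grip_force": force on a finger pad.
Only numpy, scipy, OpenCV 4.12 (cv2) and the standard library are available. Lean on these libraries where they do the work, as an engineer would, in place of code of your own. Each camera call takes 0.05 s, during which the arm holds its last target. There are 200 camera calls.

## Working session

There is one attempt and no reset: what is moved stays moved. The work goes in short steps, Python scripts to look and compute and a shell command to move; the robot and the scene stay as the last step left them, time stands still between calls to the robot, and variables do not carry over. Pictures are saved under pics/ and viewed, at most 10 in all, crops included, and the job is handed in when it is done.

```bash
ls; mkdir -p pics
python3 - <<'E'
from rig import ctrl
import cv2,numpy as np
a=[]
for n in("scene","top"):
    im=ctrl.capture(n);cv2.imwrite(f"pics/{n}0.png",im[:,:,::-1]);c=ctrl.calibration(n);print(n,c)
im=ctrl.capture("wrist");cv2.imwrite("pics/wrist0.png",im[:,:,::-1]);print(ctrl.calibration("wrist"))
print(ctrl.sense())
E
```

```text
pics
rig.py
steer.py
scene {'fx': 404.4053233443795, 'fy': 404.4053233443795, 'cx': 276.39272545011187, 'cy': 215.65847771963567, 'position': array([ 892.13681749, -701.19089688,  760.51326716]), 'attitude': array([-0.39524723,  0.88576164,  0.22472947, -0.09328773])}
top {'fx': 471.80008941592797, 'fy': 471.80008941592797, 'cx': 279.09703838269576, 'cy': 205.01599060108714, 'position': array([ 366.71260994,  -45.05832154, 1283.16021657]), 'attitude': array([ 0.04410476, -0.70487551,  0.7068232 , -0.04007811])}
{'fx': 325.19226210127806, 'fy': 325.19226210127806, 'cx': 283.85875838279793, 'cy': 209.0541922863201, 'position': array([145.09190054, 511.13571458, 373.8327763 ]), 'attitude': array([0.13222628, 0.83058532, 0.5342113 , 0.08522044])}
{'time_s': 0.15, 'joints': array([ 9.19585949e-01,  3.13338816e-01,  1.49824480e+00, -5.30935315e-06,
        1.33100571e+00, -2.23417013e-01]), 'dq': array([ 3.51094814e-05, -1.61896478e-03, -3.55283343e-03,  5.43974020e-04,
       -8.01922703e-04, -4.88406100e-04]), 'tau': array([ 1.79210143e-03, -4.12366819e+01, -2.59794492e+01, -1.47704291e-04,
        3.21938816e-03,  1.28668268e-05]), 'eef_pos': array([217.81052499, 477.6632203 , 404.26426796]), 'ee_rot': array([-2.08712814e-04,  2.12268740e-01,  9.77211202e-01, -4.52529892e-04]), 'force': array([ 0.7560877 , -0.52460961, -0.22480508]), 'wrist_torque': array([0.06853331, 0.02674165, 0.01960921]), 'grip_force': 0.0, 'grip_width': 1.0015185127867845}
```

View pics/scene0.png

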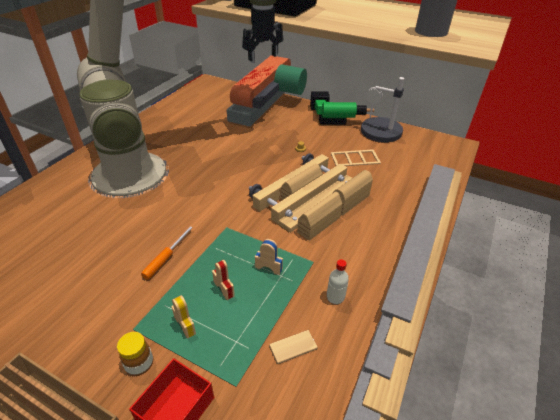

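View pics/top0.png

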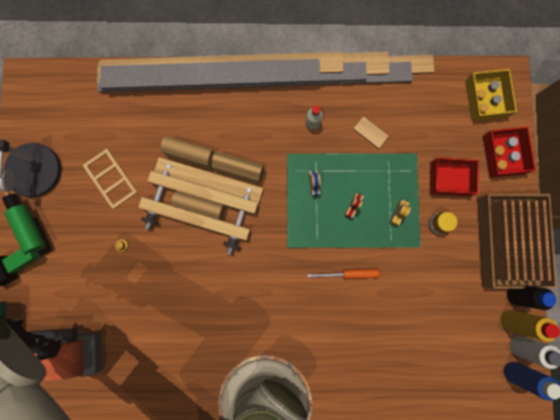

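The scene view shows the leaves on the mat: blue (268,257), red (222,280) and yellow (183,315). The vise and its blank are near (300,185). In the top view the leaves are at (315,183), (355,205) and (401,212), and the blank in the vise is at about (196,206). I'll zoom in next.

```bash
cat > h.py <<'E'
import numpy as np,cv2
from scipy.spatial.transform import Rotation as R
from rig import ctrl
def rot(q): return R.from_quat(np.r_[q[1:],q[0]])
def ray(c,u,v,fish=False):
    x=np.array([(u-c['cx'])/c['fx'],(v-c['cy'])/c['fy']])
    if fish:
        r=np.hypot(*x); d=np.r_[x/max(r,1e-9)*np.sin(r),np.cos(r)]
    else: d=np.r_[x,1.]
    d/=np.linalg.norm(d)
    return np.array(c['position']),rot(c['attitude']).apply(d)
def onz(c,u,v,z,fish=False):
    p,d=ray(c,u,v,fish); return p+d*(z-p[2])/d[2]
def tri(rs):
    A=np.zeros((3,3));b=np.zeros(3)
    for p,d in rs:
        M=np.eye(3)-np.outer(d,d);A+=M;b+=M@p
    X=np.linalg.solve(A,b); return X,[np.linalg.norm(np.cross(X-p,d)) for p,d in rs]
def proj(c,X,fish=False):
    p=rot(c['attitude']).inv().apply(np.array(X)-c['position'])
    if fish:
        r=np.hypot(p[0],p[1]);t=np.arctan2(r,p[2]);q=p[:2]/r*t
    else: q=p[:2]/p[2]
    return np.array([c['cx'],c['cy']])+c['fx']*q
E
python3 - <<'E'
import cv2,numpy as np
t=cv2.imread('pics/top0.png');s=cv2.imread('pics/scene0.png')
r=lambda i,x,y,w,h,k:cv2.resize(i[y:y+h,x:x+w],None,fx=k,fy=k,interpolation=cv2.INTER_CUBIC)
a=np.hstack([r(t,290,160,130,75,3),r(s,160,230,130,75,3)])
b=np.hstack([r(t,135,130,135,105,2.88),r(s,245,150,135,105,2.88)])
w=min(a.shape[1],b.shape[1]);cv2.imwrite('pics/crop1.png',np.vstack([a[:,:w],b[:,:w]]))
print(a.shape,b.shape)
from h import *
for n in('top','scene'):
    im=cv2.imread(f'pics/{n}0.png');hsv=cv2.cvtColor(im,cv2.COLOR_BGR2HSV)
    x0,y0,x1,y1=(290,157,418,245) if n=='top' else (150,232,300,350)
    for col,(lo,hi) in dict(blue=(100,130),red=(172,184),yel=(22,32)).items():
        H=hsv[...,0].astype(int);H=np.where(H<6,H+180,H)
        m=((H>=lo)&(H<=hi)&(hsv[...,1]>120)&(hsv[...,2]>60));mm=np.zeros_like(m);mm[y0:y1,x0:x1]=m[y0:y1,x0:x1]
        ys,xs=np.nonzero(mm);print(n,col,len(xs),np.median(xs),np.median(ys),xs.min(),xs.max(),ys.min(),ys.max())
E
```

```text
(225, 780, 3) (302, 778, 3)
top blue 40 316.0 180.5 313 317 171 194
top red 44 355.5 205.5 348 359 195 216
top yel 13 405.0 206.0 394 409 200 224
scene blue 53 272.0 247.0 256 281 241 262
scene red 145 225.0 279.0 219 231 261 297
scene yel 219 184.0 315.0 174 193 296 336
```

View pics/crop1.png

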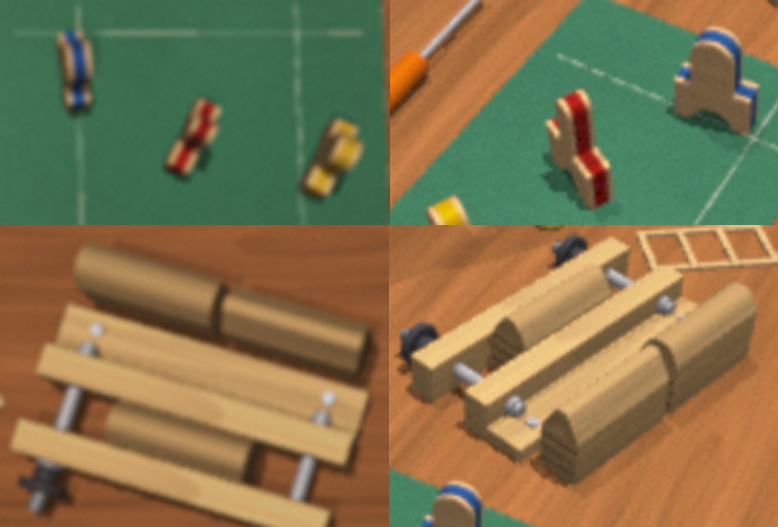

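View pics/wrist0.png

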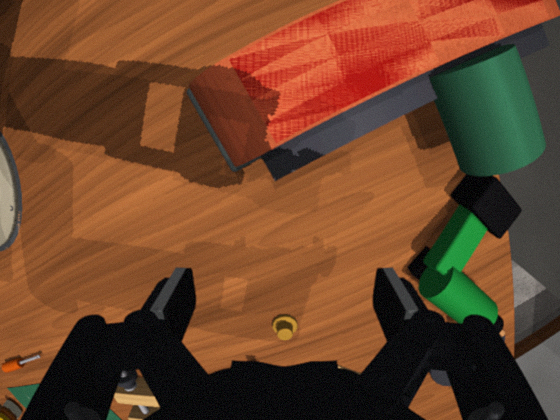

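The crops show the leaf cores clearly. In the top view the leaf x axes run roughly 155–180° in world. The wrist view shows only the bush and the fingers, with the mat out of frame. Next I'll work out rough positions.

```bash
python3 - <<'E'
from h import *
c=ctrl.calibration('top');d=ctrl.calibration('scene')
P=dict(blue=(315,182),red=(354.5,205.5),yel=(402,211))
for k,p in P.items(): print(k,onz(c,*p,60).round())
k=2.88
for n,u,v in [('blankL',105,428-225),('blankR',250,445-225),('frontchopL',15,432-225),('frontchopR',330,520-225),('rearL',45,355-225),('rearR',350,455-225)]:
    print(n,onz(c,135+u/k,130+v/k,45).round())
# blue tongue top in both views: crop coords
print(tri([ray(c,290+76/3,160+68/3),ray(d,160+(720-390)/3,230+35/3)]))
s=ctrl.sense();T=rot(s['ee_rot']);w=ctrl.calibration('wrist')
print('cam in tool',T.inv().apply(w['position']-s['eef_pos']),(T.inv()*rot(w['attitude'])).as_matrix().round(3))
E
python3 steer.py '[[-43,-17,0,0,0,0],[-91,-35,0,0,0,0],[-140,-54,0,0,0,0],[-188,-73,0,0,0,0],[-237,-92,0,0,0,0],[-285,-110,0,0,0,0],[-334,-129,0,0,0,0],[-380,-148,0,0,0,0]]' 1.0
python3 - <<'E'
from h import *
import time,json
s=ctrl.sense();w=ctrl.calibration('wrist');im=ctrl.capture('wrist');cv2.imwrite('pics/w_vise.png',im[:,:,::-1]);print(s['eef_pos'],s['dq'].round(3))
np.savez('v1.npz',**w)
E
```

```text
time_s: 0.95
eef_pos: [495.4, 192.0, 404.6]
ee_rot: [-0.0, 0.212, 0.977, 0.0]
force: [0.2, 0.6, 0.6]
grip_width: 1.001
grip_force: 0.0
[495.37496112 192.02570554 404.58500567] [-0.823  0.376 -0.509  0.001  0.129 -0.82 ]
```

View pics/w_vise.png

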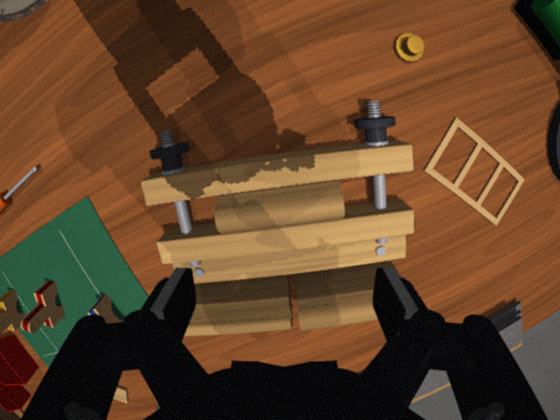

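This shows the clamped blank between the chops, with its left end at about (216,213) and its right end at (343,200). The fingers hide the rear blanks. Now over to the mat.

```bash
python3 - <<'E'
from h import *
w=ctrl.calibration('wrist');im=ctrl.capture('wrist');cv2.imwrite('pics/w_vise2.png',im[:,:,::-1]);np.savez('v2.npz',**w)
E
python3 steer.py '[[-20,-45,0,0,0,0],[-40,-90,0,0,0,0],[-60,-136,0,0,0,0],[-80,-181,0,0,0,0],[-100,-226,0,0,0,0],[-120,-272,0,0,0,0],[-140,-317,0,0,0,0],[-160,-362,0,0,0,0]]'
python3 steer.py '[[-5,-17,0,0,0,0],[-5,-17,0,0,0,0],[-5,-17,0,0,0,0]]'
python3 - <<'E'
from h import *
w=ctrl.calibration('wrist');im=ctrl.capture('wrist');cv2.imwrite('pics/w_mat.png',im[:,:,::-1]);np.savez('m1.npz',**w)
a=cv2.imread('pics/w_vise2.png')[120:260,130:430];b=im[:,:,::-1][130:290,80:480]
a=cv2.resize(a,None,fx=2,fy=2,interpolation=3);b=cv2.resize(b,None,fx=2,fy=2,interpolation=3)
a=cv2.copyMakeBorder(a,0,0,0,b.shape[1]-a.shape[1],0)
cv2.imwrite('pics/crop2.png',np.vstack([a,b])[:600]);print(a.shape,b.shape)
E
```

```text
time_s: 1.85
eef_pos: [489.2, -203.5, 404.7]
ee_rot: [-0.0, 0.212, 0.977, 0.0]
force: [1.7, -0.8, -1.4]
grip_width: 1.001
grip_force: 0.0
time_s: 2.15
eef_pos: [487.2, -218.8, 404.5]
ee_rot: [-0.0, 0.212, 0.977, 0.0]
force: [0.1, 1.1, -0.1]
grip_width: 0.996
grip_force: 0.0
(280, 800, 3) (320, 800, 3)
```

View pics/crop2.png

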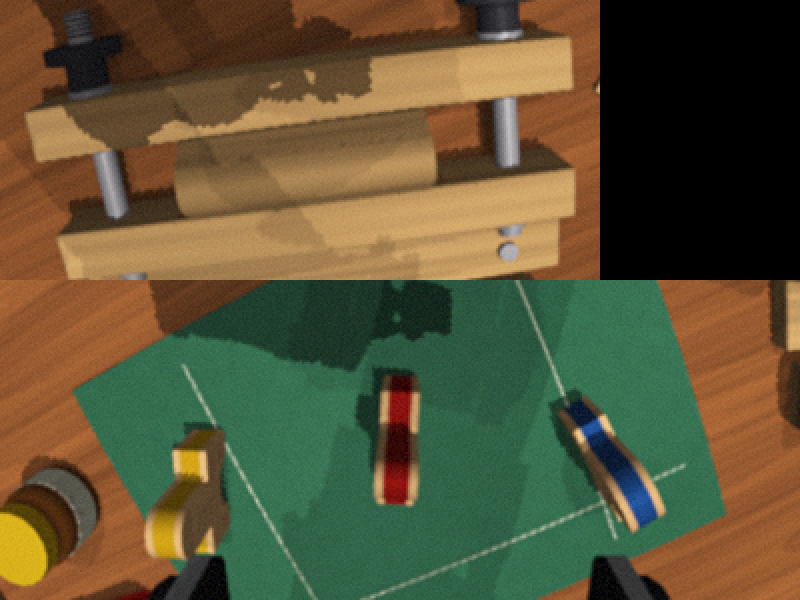

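The crop shows the blank filling the gap between the chops. On the mat, yellow's near shoulder is at crop (190,462) and its tongue top at (167,515). Red's shoulder is at (400,406) and its top at (397,487). Blue's shoulder is at (577,410) and its top at (625,490).

Run:
```python
from h import *
m=dict(np.load('m1.npz'));t=ctrl.calibration('top');v=dict(np.load('v2.npz'))
px=lambda x,y:(80+x/2,130+(y-280)/2)
for n,sh,tp,top in [('yel',(190,462),(167,515),(405,212.5)),('red',(400,406),(397,487),(355,205)),('blue',(577,410),(625,490),(315,182.5))]:
    a=onz(m,*px(*sh),43,True);b=onz(m,*px(*tp),93,True);d=b-a
    print(n,a.round(1),b.round(1),'ang',np.degrees(np.arctan2(d[1],d[0])).round(1),np.hypot(*d[:2]).round(1))
    X,e=tri([ray(m,*px(*tp),True),ray(t,*top)]);print('  tri',X.round(1),np.round(e,1))
pv=lambda x,y:(130+x/2,120+y/2)
print('vise z45: front chop inner top edge, rear chop inner')
F=[onz(v,*pv(*p),45,True).round(1) for p in [(40,160),(570,90)]];Rr=[onz(v,*pv(*p),45,True).round(1) for p in [(60,235),(573,170)]];print(F,Rr)
N=[onz(v,*pv(*p),76,True).round(1) for p in [(185,178),(430,148)]];print('nose',N)
```

```text
yel [ 475.  -347.1   43. ] [ 485.  -348.9   93. ] ang -10.4 10.2
  tri [ 491.7 -364.1   66.8] [0.1 0.1]
red [ 495.1 -225.9   43. ] [ 517.9 -237.5   93. ] ang -26.8 25.5
  tri [ 503.7 -227.6  132. ] [2.6 2.6]
blue [ 536.5 -139.7   43. ] [ 566.2 -137.7   93. ] ang 3.9 29.8
  tri [ 570.3 -133.5   82.1] [2.9 2.9]
vise z45: front chop inner top edge, rear chop inner
[array([452.6,  44.4,  45. ]), array([538.9, 325.5,  45. ])] [array([496.4,  31.1,  45. ]), array([583. , 312.8,  45. ])]
nose [array([490.6, 125.7,  76. ]), array([526.5, 239.7,  76. ])]
```

```bash
python3 steer.py '[[-16,-41,0,0,0,0],[-32,-82,20,0,0,0],[-50,-115,60,0,0,0],[-57,-123,100,0,0,0],[-57,-123,100,0,0,0],[-57,-123,100,0,0,0]]'
python3 - <<'E'
from h import *
w=ctrl.calibration('wrist');im=ctrl.capture('wrist');cv2.imwrite('pics/w_y.png',im[:,:,::-1]);np.savez('y1.npz',**w)
b=im[:,:,::-1][130:400,140:440]
cv2.imwrite('pics/crop3.png',cv2.resize(b,None,fx=2,fy=2,interpolation=3))
E
```

```text
time_s: 2.8
eef_pos: [488.6, -353.8, 305.6]
ee_rot: [-0.0, 0.212, 0.977, 0.0]
force: [0.8, -0.6, 0.7]
grip_width: 0.997
grip_force: 0.0
```

View pics/crop3.png

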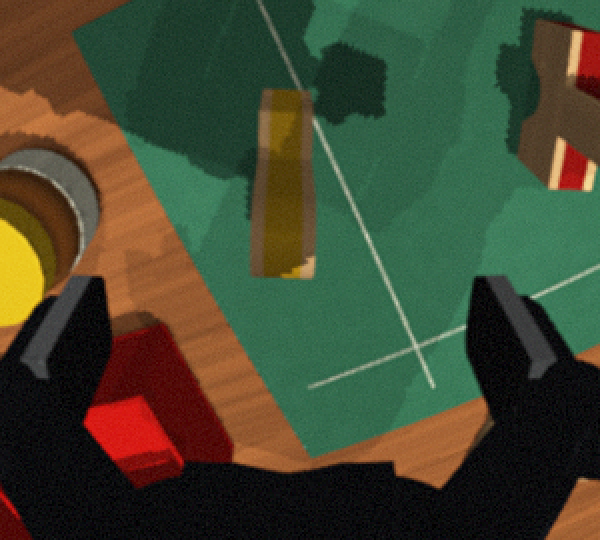

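Yellow lies along the column of the finger midline: near edge at crop (287,90), far end of the tongue at (283,278). The fingers are centred at about 287. Now I'll solve its place along tool x, checking both ends.

```bash
cat > leaf.py <<'E'
from h import *
def prof(w,r,off,yaw=0,lat=0):
    "rows/cols of leaf features for leaf centre `off` mm along tool +x of TCP"
    s=ctrl.sense();T=rot(s['ee_rot']);o={}
    for n,(x,z) in dict(nearfoot=(32,3),nearsh=(32,43),nearroot=(r,43),crown=(0,95),far30=(-r*.87,95-r/2),near30=(r*.87,95-r/2),farsh=(-32,43)).items():
        P=s['eef_pos']+T.apply([off+x*np.cos(yaw),lat+x*np.sin(yaw),0]);P[2]=z
        o[n]=proj(w,P,True).round(0).tolist()
    return o
E
python3 - <<'E'
from leaf import *
w=dict(np.load('y1.npz'))
for off in(-10,-5,0,5,10): print(off,prof(w,14,off))
a=onz(w,140+287/2,130+90/2,3,True);b=onz(w,140+283/2,130+278/2,88,True);print(a,b)
s=ctrl.sense();T=rot(s['ee_rot']);print([T.inv().apply(p-s['eef_pos']).round(1) for p in(a,b)])
im=cv2.imread('pics/w_y.png');print(cv2.cvtColor(im,cv2.COLOR_BGR2HSV)[170:276:3,282].tolist())
E
```

```text
-10 {'nearfoot': [283.0, 175.0], 'nearsh': [283.0, 186.0], 'nearroot': [283.0, 209.0], 'crown': [283.0, 257.0], 'far30': [283.0, 269.0], 'near30': [283.0, 235.0], 'farsh': [283.0, 264.0]}
-5 {'nearfoot': [283.0, 169.0], 'nearsh': [283.0, 180.0], 'nearroot': [283.0, 203.0], 'crown': [283.0, 250.0], 'far30': [283.0, 262.0], 'near30': [283.0, 227.0], 'farsh': [283.0, 258.0]}
0 {'nearfoot': [283.0, 163.0], 'nearsh': [283.0, 173.0], 'nearroot': [283.0, 197.0], 'crown': [283.0, 242.0], 'far30': [283.0, 255.0], 'near30': [283.0, 220.0], 'farsh': [283.0, 253.0]}
5 {'nearfoot': [283.0, 157.0], 'nearsh': [283.0, 166.0], 'nearroot': [283.0, 190.0], 'crown': [283.0, 235.0], 'far30': [283.0, 248.0], 'near30': [283.0, 212.0], 'farsh': [283.0, 247.0]}
10 {'nearfoot': [283.0, 152.0], 'nearsh': [283.0, 159.0], 'nearroot': [283.0, 184.0], 'crown': [283.0, 227.0], 'far30': [283.0, 241.0], 'near30': [283.0, 204.0], 'farsh': [283.0, 241.0]}
[ 469.02947773 -344.37518444    3.        ] [ 508.48483227 -363.78889814   88.        ]
[array([ 22.5,   0.6, 303.9]), array([-21.6,  -0.8, 219. ])]
[[73, 128, 60], [74, 131, 64], [22, 233, 92], [21, 230, 93], [22, 198, 94], [23, 247, 97], [21, 219, 129], [21, 225, 126], [21, 231, 125], [20, 223, 127], [22, 231, 94], [21, 225, 95], [23, 255, 91], [20, 228, 86], [20, 255, 76], [21, 236, 79], [21, 218, 83], [20, 211, 86], [21, 235, 75], [23, 255, 82], [22, 225, 86], [22, 224, 91], [21, 235, 90], [23, 212, 88], [21, 213, 97], [22, 215, 95], [22, 239, 98], [21, 220, 103], [22, 219, 99], [21, 236, 96], [23, 229, 90], [21, 215, 96], [21, 222, 109], [43, 108, 109], [73, 124, 113], [74, 126, 103]]
```

Off = -10 mm fits both ends, so the heights agree. Now the grasp.

```bash
python3 steer.py '[[-10,0,20,0,0,0.03],[-10,0,55,0,0,0.03],[-10,0,75,0,0,0.03],[-10,0,81,0,0,0.03],[-10,0,81,0,0,0.03],[-10,0,81,0,0,0.03]]' 
python3 steer.py '[[0,0,0,0,0,0],[0,0,0,0,0,0],[0,0,0,0,0,0],[0,0,0,0,0,0],[0,0,0,0,0,0],[0,0,0,0,0,0]]' 0.0 40
```

```text
time_s: 3.45
eef_pos: [497.6, -359.1, 226.2]
ee_rot: [0.002, 0.227, 0.974, -0.001]
force: [0.5, -0.9, 0.0]
grip_width: 1.001
grip_force: 0.0
time_s: 4.05
eef_pos: [497.1, -359.3, 223.9]
ee_rot: [0.0, 0.227, 0.974, -0.0]
force: [0.2, 0.6, 2.1]
grip_width: 0.226
grip_force: 40.4
```

```bash
python3 steer.py '[[0,0,-40,0,0,0],[0,0,-85,0,0,0],[0,0,-130,0,0,0],[15,35,-150,0,0,0],[34,77,-150,0,0,0],[53,119,-150,0,0,0],[72,161,-150,0,0,0],[91,203,-150,0,0,0]]'
python3 steer.py '[[19,42,0,0,0,0],[38,85,0,0,0,0],[57,128,0,0,0,-0.04],[76,171,0,0,0,-0.08],[95,214,0,0,0,-0.12],[114,257,0,0,0,-0.159],[124,280,0,0,0,-0.159],[128,289,0,0,0,-0.159]]'
python3 steer.py '[[0,0,20,0,0,0],[0,0,50,0,0,0],[0,0,50,0,0,0]]'
python3 - <<'E'
from h import *
s=ctrl.sense();print(s['eef_pos'],s['force'],np.degrees(2*np.arctan2(s['ee_rot'][2],s['ee_rot'][1])))
w=ctrl.calibration('wrist');im=ctrl.capture('wrist');cv2.imwrite('pics/w_n.png',im[:,:,::-1]);np.savez('n1.npz',**w)
b=im[:,:,::-1][120:400,120:460]
cv2.imwrite('pics/crop4.png',cv2.resize(b,None,fx=2,fy=2,interpolation=3))
E
```

```text
time_s: 4.85
eef_pos: [504.8, -135.1, 373.5]
ee_rot: [-0.0, 0.227, 0.974, 0.0]
force: [1.0, -0.9, -1.2]
grip_width: 0.227
grip_force: 40.1
time_s: 5.65
eef_pos: [517.7, 181.1, 373.3]
ee_rot: [-0.0, 0.147, 0.989, 0.0]
force: [0.3, -0.6, -1.1]
grip_width: 0.229
grip_force: 40.1
time_s: 5.95
eef_pos: [517.5, 178.2, 320.4]
ee_rot: [-0.003, 0.149, 0.989, -0.001]
force: [-0.4, 0.0, -0.6]
grip_width: 0.229
grip_force: 39.9
[517.47652421 178.16718521 320.35088385] [-0.38610406  0.02625022 -0.60439533] 162.83284215101583
```

View pics/crop4.png

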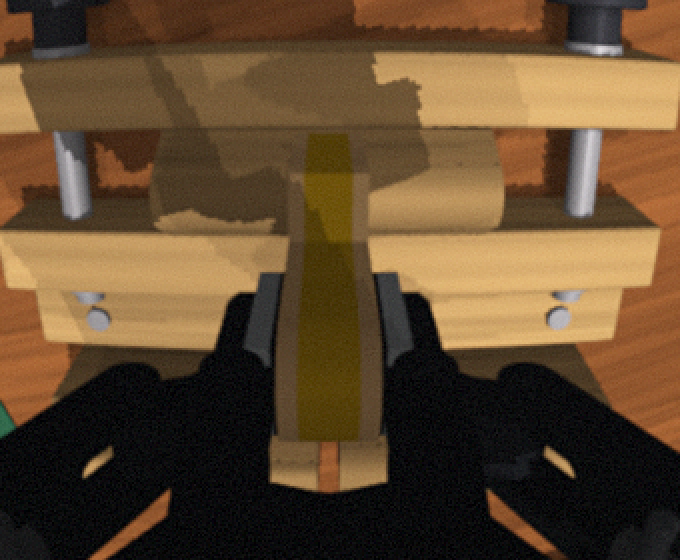

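The chops lie level in the picture, so the tool is square to the vise. The front inner edge is at crop row 131, the rear inner edge at row 232, and the blank spans columns 152–503. The leaf's near foot edge is at row 133 and its tongue end at row 440.

Run:
```python
from h import *
w=dict(np.load('n1.npz'));p=np.array([517.48,178.17,320.35]);T=R.from_matrix(np.c_[[np.cos(2.842),np.sin(2.842),0],[np.sin(2.842),-np.cos(2.842),0],[0,0,-1]])
f=lambda u,v,z:T.inv().apply(onz(w,120+u/2,120+v/2,z,True)-p).round(1)
print('front',f(328,131,45),'rear',f(328,232,45),'ends',f(152,190,70),f(503,190,70))
fz=320.35-220.9
print('leaf near foot',f(328,133,fz),'near shoulder',f(328,173,fz+40),'tongue far end',f(328,440,fz+85))
```

```text
front [ 2.080e+01 -1.000e-01  2.754e+02] rear [-2.140e+01 -1.000e-01  2.754e+02] ends [  5.  -64.7 250.4] [  5.1  64.1 250.4]
leaf near foot [ 33.4  -0.  220.9] near shoulder [ 33.2   0.  180.9] tongue far end [-1.130e+01  1.000e-01  1.359e+02]
```

```bash
cat > chk.py <<'E'
import sys
from rig import ctrl
s=ctrl.sense();f=s['force'];print('  pos',s['eef_pos'].round(2),'F',f.round(2),'M',s['wrist_torque'].round(3))
sys.exit(1 if abs(f[2])>float(sys.argv[1]) else 0)
E
python3 steer.py '[[-1.5,0,15,0,0,0],[-1.5,0,25,0,0,0],[-1.5,0,29,0,0,0],[-1.5,0,29,0,0,0],[-1.5,0,29,0,0,0]]' >/dev/null; python3 chk.py 2.5 &&
python3 steer.py '[[0,0,1,0,0,0],[0,0,1,0,0,0]]' >/dev/null && python3 chk.py 2.5 &&
python3 steer.py '[[0,0,1,0,0,0],[0,0,1,0,0,0]]' >/dev/null && python3 chk.py 2.5 &&
python3 steer.py '[[0,0,1,0,0,0],[0,0,1,0,0,0]]' >/dev/null && python3 chk.py 2.5 &&
python3 steer.py '[[0,0,1,0,0,0],[0,0,1,0,0,0]]' >/dev/null && python3 chk.py 2.5 &&
python3 steer.py '[[0,0,1,0,0,0],[0,0,1,0,0,0]]' >/dev/null && python3 chk.py 2.5 &&
python3 steer.py '[[0,0,1,0,0,0],[0,0,1,0,0,0]]' >/dev/null && python3 chk.py 2.5
```

```text
pos [519.65 178.45 295.42] F [ 0.35 -0.2  -1.4 ] M [-0.046  0.016 -0.007]
  pos [519.52 178.52 293.99] F [ 0.68 -0.13 -1.37] M [-0.047 -0.042  0.003]
  pos [519.46 178.51 292.65] F [-0.87 -0.22 -1.29] M [ 0.001 -0.004 -0.007]
  pos [519.47 178.52 291.57] F [ 0.17  0.38 -1.27] M [-0.054  0.026 -0.005]
  pos [519.46 178.49 290.54] F [-0.42  0.06 -1.1 ] M [-0.024 -0.049 -0.008]
  pos [519.46 178.49 289.55] F [ 0.72  0.38 -0.54] M [-0.026 -0.014 -0.025]
  pos [519.47 178.48 288.56] F [ 0.48 -0.54 -0.58] M [-0.004  0.02  -0.01 ]
```

```bash
for i in 1; do python3 steer.py '[[0,0,1,0,0,0],[0,0,1,0,0,0]]' >/dev/null && python3 chk.py 2 &&
python3 steer.py '[[0,0,1,0,0,0],[0,0,1,0,0,0]]' >/dev/null && python3 chk.py 2 &&
python3 steer.py '[[0,0,1,0,0,0],[0,0,1,0,0,0]]' >/dev/null && python3 chk.py 2 &&
python3 steer.py '[[0,0,1,0,0,0],[0,0,1,0,0,0]]' >/dev/null && python3 chk.py 2 &&
python3 steer.py '[[0,0,1,0,0,0],[0,0,1,0,0,0]]' >/dev/null && python3 chk.py 2 &&
python3 steer.py '[[0,0,1,0,0,0],[0,0,1,0,0,0]]' >/dev/null && python3 chk.py 2 &&
python3 steer.py '[[0,0,1,0,0,0],[0,0,1,0,0,0]]' >/dev/null && python3 chk.py 2 &&
python3 steer.py '[[0,0,1,0,0,0],[0,0,1,0,0,0]]' >/dev/null && python3 chk.py 2; done
```

```text
pos [519.48 178.47 287.55] F [ 0.25 -0.88 -0.36] M [ 0.01  -0.013 -0.01 ]
  pos [519.49 178.48 286.57] F [ 0.02 -0.15 -2.04] M [-0.017  0.016  0.003]
```

```bash
sed -i 's/abs(f\[2\])/f[2]/' chk.py
python3 steer.py '[[0,0,1,0,0,0],[0,0,1,0,0,0]]' >/dev/null && python3 chk.py 1 &&
python3 steer.py '[[0,0,1,0,0,0],[0,0,1,0,0,0]]' >/dev/null && python3 chk.py 1 &&
python3 steer.py '[[0,0,1,0,0,0],[0,0,1,0,0,0]]' >/dev/null && python3 chk.py 1 &&
python3 steer.py '[[0,0,1,0,0,0],[0,0,1,0,0,0]]' >/dev/null && python3 chk.py 1 &&
python3 steer.py '[[0,0,1,0,0,0],[0,0,1,0,0,0]]' >/dev/null && python3 chk.py 1 &&
python3 steer.py '[[0,0,1,0,0,0],[0,0,1,0,0,0]]' >/dev/null && python3 chk.py 1 &&
python3 steer.py '[[0,0,1,0,0,0],[0,0,1,0,0,0]]' >/dev/null && python3 chk.py 1 &&
python3 steer.py '[[0,0,1,0,0,0],[0,0,1,0,0,0]]' >/dev/null && python3 chk.py 1
```

```text
pos [519.48 178.47 285.57] F [ 0.78  0.36 -0.75] M [0.008 0.007 0.058]
  pos [519.48 178.46 284.57] F [-0.41  0.14 -2.58] M [ 0.036 -0.019  0.063]
  pos [519.47 178.47 283.54] F [ 0.19 -1.3  -1.3 ] M [ 0.027 -0.028 -0.091]
  pos [519.48 178.48 282.55] F [ 0.6  -0.84 -1.1 ] M [0.007 0.016 0.033]
  pos [519.47 178.5  281.57] F [ 0.46 -0.07 -1.51] M [ 0.013 -0.017  0.031]
  pos [519.47 178.48 280.55] F [ 0.8   1.32 -1.59] M [-0.013  0.026  0.009]
  pos [519.48 178.49 279.57] F [ 0.76 -0.75 -0.58] M [-0.025  0.001  0.027]
  pos [519.4  178.54 278.65] F [0.01 0.32 0.17] M [ 0.058  0.224 -0.006]
```

```bash
python3 steer.py '[[0,0,0.5,0,0,0],[0,0,0.5,0,0,0]]' >/dev/null && python3 chk.py 2 &&
python3 steer.py '[[0,0,0.5,0,0,0],[0,0,0.5,0,0,0]]' >/dev/null && python3 chk.py 2 &&
python3 steer.py '[[0,0,0.5,0,0,0],[0,0,0.5,0,0,0]]' >/dev/null && python3 chk.py 2
```

```text
pos [519.36 178.58 278.31] F [-2.52  0.98  2.77] M [0.162 0.641 0.065]
```

```bash
python3 steer.py '[[0.8,0,0,0,0,0],[0.8,0,0,0,0,0]]' >/dev/null && python3 chk.py 2 &&
python3 steer.py '[[0,0,0.7,0,0,0],[0,0,0.7,0,0,0]]' >/dev/null && python3 chk.py 2 &&
python3 steer.py '[[0,0,0.5,0,0,0],[0,0,0.5,0,0,0]]' >/dev/null && python3 chk.py 2
```

```text
pos [518.75 178.68 278.09] F [ 0.26 -0.22 -0.94] M [-0.016  0.024  0.02 ]
  pos [518.69 178.73 277.42] F [-1.56  0.96  0.32] M [0.096 0.257 0.007]
  pos [518.64 178.77 277.05] F [-2.03  0.83  3.18] M [0.205 0.629 0.051]
```

```bash
python3 steer.py '[[0.6,0,0,0,0,0],[0.6,0,0,0,0,0]]' >/dev/null && python3 chk.py 2 &&
python3 steer.py '[[0,0,0.6,0,0,0],[0,0,0.6,0,0,0]]' >/dev/null && python3 chk.py 2 &&
python3 steer.py '[[0.3,0,0.3,0,0,0],[0.3,0,0.3,0,0,0]]' >/dev/null && python3 chk.py 2 &&
python3 steer.py '[[0.3,0,0.3,0,0,0],[0.3,0,0.3,0,0,0]]' >/dev/null && python3 chk.py 2
```

```text
pos [518.19 178.85 276.9 ] F [-1.12  0.51  0.7 ] M [ 0.017  0.148 -0.093]
  pos [518.12 178.9  276.35] F [-0.74  0.65  0.65] M [0.173 0.299 0.022]
  pos [517.85 178.99 276.06] F [-2.14  0.47  0.94] M [0.14  0.259 0.015]
  pos [517.66 179.05 275.92] F [-0.65 -0.78  1.44] M [0.027 0.162 0.056]
```

```bash
python3 steer.py '[[0.3,0,0.2,0,0,0],[0.3,0,0.2,0,0,0],[0.3,0,0.2,0,0,0]]' >/dev/null && python3 chk.py 5 &&
python3 steer.py '[[0.5,0,0,0,0,0],[0.5,0,0,0,0,0],[0.5,0,0,0,0,0]]' >/dev/null && python3 chk.py 5 &&
python3 steer.py '[[0.5,0,0,0,0,0],[0.5,0,0,0,0,0],[0.5,0,0,0,0,0]]' >/dev/null && python3 chk.py 5
```

```text
pos [517.49 179.08 275.88] F [ 0.31 -0.73  4.07] M [-0.173 -0.092  0.023]
  pos [517.15 179.16 275.87] F [ 4.48 -2.19  1.79] M [-0.461 -0.837  0.022]
  pos [516.79 179.27 275.87] F [ 6.18 -3.13  1.99] M [-0.565 -1.135  0.072]
```

The middle leaf sits with its crown at about 71.0 mm and no sideways play: the side force flips sign within about 0.4 mm. A leaf that jams high would put the nose at 67 mm, below the range given, so this one fits. I'll centre it, press lightly and release.

```bash
python3 steer.py '[[-0.5,0,0,0,0,0],[-0.9,0,0,0,0,0],[-0.9,0,0,0,0,0]]' >/dev/null && python3 chk.py 5 &&
python3 steer.py '[[0,0,0.2,0,0,0],[0,0,0.2,0,0,0],[0,0,0.2,0,0,0],[0,0,0.2,0,0,0],[0,0,0.2,0,0,0]]' >/dev/null && python3 chk.py 6
```

```text
pos [517.3  179.19 275.87] F [ 2.65 -2.04  5.65] M [-0.48  -0.621  0.002]
```

```bash
python3 steer.py '[[-0.4,0,0,0,0,0],[-0.4,0,0,0,0,0],[-0.4,0,0,0,0,0]]' >/dev/null; python3 chk.py 5; python3 steer.py '[[0,0,0,0,0,0],[0,0,0,0,0,0],[0,0,0,0,0,0]]' >/dev/null; python3 chk.py 5
```

```text
pos [517.52 179.17 275.86] F [ 1.79 -1.27  5.43] M [-0.382 -0.322  0.015]
  pos [517.51 179.15 275.87] F [ 1.28 -1.8   6.41] M [-0.382 -0.304  0.047]
```

```bash
python3 steer.py '[[-0.2,0,-0.2,0,0,0],[-0.2,0,-0.2,0,0,0]]' >/dev/null; python3 chk.py 9
python3 steer.py '[[0,0,0,0,0,0],[0,0,0,0,0,0],[0,0,0,0,0,0],[0,0,0,0,0,0]]' 0.7 | grep grip; python3 chk.py 9
python3 steer.py '[[0,0,-25,0,0,0],[0,0,-70,0,0,0],[0,0,-110,0,0,0],[0,0,-110,0,0,0],[0,0,-110,0,0,0]]' |head -2
python3 - <<'E'
from h import *
w=ctrl.calibration('wrist');print(ctrl.sense()['eef_pos']);im=ctrl.capture('wrist');cv2.imwrite('pics/w_f.png',im[:,:,::-1]);np.savez('f1.npz',**w)
c=cv2.resize(im[120:330,130:430,::-1],None,fx=1.6,fy=1.6,interpolation=3)
s=ctrl.capture('scene')[:,:,::-1][140:240,250:380];s=cv2.resize(s,None,fx=2.46,fy=3.36,interpolation=3)
cv2.imwrite('pics/crop5.png',np.hstack([c,s]));print(c.shape,s.shape)
E
```

```text
pos [517.63 179.13 275.85] F [ 0.68 -1.36  5.2 ] M [-0.264 -0.244  0.062]
grip_width: 0.7
grip_force: 0.0
  pos [517.63 179.06 275.48] F [ 0.63 -0.47  0.6 ] M [0.023 0.037 0.015]
time_s: 14.2
eef_pos: [517.6, 179.0, 386.0]
[517.62679934 179.02744656 385.96367757]
(336, 480, 3) (336, 320, 3)
```

View pics/crop5.png

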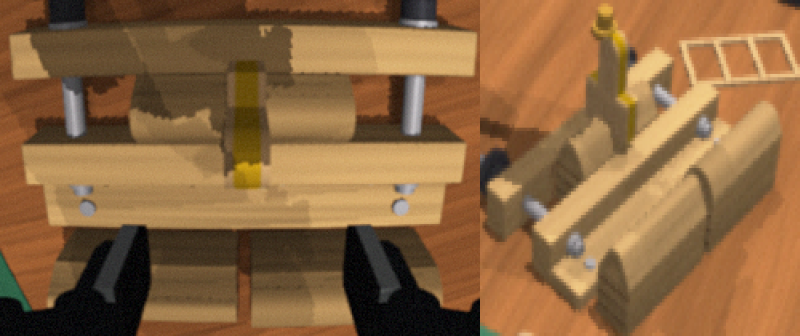

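The leaf stands upright alone on the nose: near foot edge at crop (247,62), tongue end at (247,187). I'll check the lean numerically.

Run:
```python
from h import *
w=dict(np.load('f1.npz'));s=ctrl.sense();T=rot(s['ee_rot'])
def pr(x,z):
    P=s['eef_pos']+T.apply([x,0,0]);P[2]=z;return proj(w,P,True).round(1)
for z0 in(55,59):
  for lean in(-.05,0,.05):
    f=lambda x,h:pr(1.3+x+lean*(h-16),z0+h-lean*x)
    print(z0,lean,'nearfoot',f(32,0),'farend',f(-12,85),'crown',f(0,92))
im=cv2.cvtColor(cv2.imread('pics/w_f.png'),cv2.COLOR_BGR2HSV);c=im[150:250,284];m=(c[:,0]>17)&(c[:,0]<28)&(c[:,1]>190);print('yellow rows',150+np.nonzero(m)[0][[0,-1]], 'forces',s['force'])
```

```text
55 -0.05 nearfoot [282.9 155.5] farend [282.8 239.6] crown [282.8 228.5]
55 0 nearfoot [282.9 156.1] farend [282.8 235.5] crown [282.8 223.4]
55 0.05 nearfoot [282.9 156.7] farend [282.8 231.4] crown [282.8 218.1]
59 -0.05 nearfoot [282.9 156.2] farend [282.8 241.8] crown [282.8 230.7]
59 0 nearfoot [282.9 156.8] farend [282.8 237.7] crown [282.8 225.5]
59 0.05 nearfoot [282.9 157.4] farend [282.8 233.6] crown [282.8 220.2]
yellow rows [158 237] forces [-0.15100165  0.13131718 -0.54083422]
```

```bash
python3 -c "
from rig import ctrl
print(ctrl.finish_job())"
```

```text
the job is handed in; nothing more can be done
None
```

I handed the job in after about 14 s of robot time: the middle (yellow, 14 mm) leaf fits and stands upright and home on the nose. It was the only leaf I pressed: its crown sat at 71 mm with no sideways play. I never moved the red and blue leaves, and I have seen no verdict from the judge.

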